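Ring up a jar of sweets on the pick-and-mix scale

TASK

Ring up the jar that stands on the shop scale: first press the orange raised end of the power rocker fully down to switch the scale on, then push the round selector key of the same colour as that jar's lid fully in, so that it stays in, and then press the wide green print key fully down and let it come back up. Do not push in the other two selector keys, and leave the jars and everything else on the table where they stand.

Things in the scene. Friction and masses are not known exactly. Their poses are not given: they have to be found in the camera images.
- scale: fixed white shop scale, 340 (x) x 350 (y) mm, flat top 60 mm above the table. Origin: centre of its underside; x points from the keys to the pan, y left along the key row, z up. Controls in a row at x = -120 mm: rocker at y = +130, round selector keys at +60, 0, -60 (their order changes), green print key at -130 mm. Between them only frames 3 mm high.
- pan (a point): centre of the upper face of the round steel pan, 200 mm across, 70 mm above the table, at x = +55 mm on the scale. One of the three jars stands on it, within 25 mm of this point.
- power (a joint): power rocker, 60 mm long (scale x) and 30 mm wide; near half black, far half (towards the pan) orange. Pivots at its middle about the scale's y. 0 = off (black half level, orange half sloping up to the far end by 0.4 rad), 0.4 = on (orange half pressed level, black half raised). Held by friction only: stays where it is left; about 2 N at the orange end moves it.
- power_press (a point): point on the upper face of the orange half of the rocker, 21 mm from the pivot: the place to press down. At off it lies 76 mm above the table, at fully on 68 mm; the raised far end of the rocker reaches 80 mm at off.
- key_red (a joint): how far the red selector key is pushed in (m): 0 = out, 0.008 = fully in. Friction of 2.5 N, no spring: it stays where it is pushed to.
- key_red_top (a point): centre of the flat top of the red selector key, 30 mm in diameter, 72 mm above the table when out and 64 mm when fully in; pressed straight down.
- key_yellow (a joint): the same for the yellow selector key.
- key_yellow_top (a point): centre of the top of the yellow selector key, as for the red one.
- key_blue (a joint): the same for the blue selector key.
- key_blue_top (a point): centre of the top of the blue selector key, as for the red one.
- print (a joint): how far the green print key is pressed (m): 0 = up, 0.006 = fully down. Spring return: 1.2 N to start, 4 N at the bottom.
- print_top (a point): centre of the flat top of the green print key, 34 (scale x) x 56 (scale y) mm, 71 mm above the table when up and 65 mm when fully down; pressed straight down.
- jar_red: upright jar of red and white sweets with a red lid, 72 mm in diameter, 100 mm tall, 0.25 kg, loose. Origin: centre of its underside. White label band. Stands on the pan or on the riser (both 70 mm above the table).
- jar_yellow: the same with yellow and white sweets and a yellow lid.
- jar_blue: the same with blue and white sweets and a blue lid.
- riser: wooden riser 240 (x) x 150 (y) x 70 mm to the right of the scale, carrying the two jars that are not on the pan. Fixed; origin under its centre, on the table. With jars its contents reach 170 mm.
- scoop: loose red-handled sweet scoop lying on the table, about 200 mm long; bystander, origin at its underside.
- tin: loose pink round mint tin, 66 mm in diameter, 28 mm tall; bystander, origin centre of its underside.
- lolly_pot: loose white pot of lollipops, 72 mm in diameter, 140 mm tall with the lollipops; bystander, origin centre of its underside.
- gift_box: loose teal gift box with yellow ribbon, 70 x 100 x 45 mm; bystander, origin centre of its underside.

How it is judged (in metres and radians):
On the way, in this order (a step that is already met when the one before it is completed fails the run):
1. the power rocker is pressed over to on (value of joint power above 0.33 rad), for 0.1 s.
2. the selector key of the colour of the jar on the pan is pushed in (6 mm or more of its 8) (((horizontal distance between jar_red and pan below 0.06 m and value of joint key_red above 0.006 m) or (horizontal distance between jar_yellow and pan below 0.06 m and value of joint key_yellow above 0.006 m) or (horizontal distance between jar_blue and pan below 0.06 m and value of joint key_blue above 0.006 m))), for 0.1 s.
3. the green print key is pressed down (4 mm or more of its 6) (value of joint print above 0.004 m and ((horizontal distance between jar_red and pan below 0.06 m and value of joint key_red above 0.006 m) or (horizontal distance between jar_yellow and pan below 0.06 m and value of joint key_yellow above 0.006 m) or (horizontal distance between jar_blue and pan below 0.06 m and value of joint key_blue above 0.006 m)) and value of joint power above 0.3 rad), for 0.1 s.
At the end, for the whole second after the job is handed in: The rocker is on (over 0.3 of 0.4 rad), the selector key matching the lid of the jar on the pan is in (over 6 mm of 8), the other two are out (under 3 mm), the print key is back up (under 2 mm), the jars stand upright within 15 mm and the other loose things lie within 25 mm of where they began (value of joint power above 0.3 rad and ((horizontal distance between jar_red and pan below 0.06 m and value of joint key_red above 0.006 m and value of joint each of key_yellow, key_blue below 0.003 m and horizontal distance between each of jar_yellow, jar_blue and pan above 0.06 m) or (horizontal distance between jar_yellow and pan below 0.06 m and value of joint key_yellow above 0.006 m and value of joint each of key_red, key_blue below 0.003 m and horizontal distance between each of jar_red, jar_blue and pan above 0.06 m) or (horizontal distance between jar_blue and pan below 0.06 m and value of joint key_blue above 0.006 m and value of joint each of key_red, key_yellow below 0.003 m and horizontal distance between each of jar_red, jar_yellow and pan above 0.06 m)) and value of joint print below 0.002 m and distance of each of jar_red, jar_yellow, jar_blue from where it was at the start of the episode below 0.015 m and distance of each of scoop, tin, lolly_pot, gift_box from where it was at the start of the episode below 0.025 m and angle between each of jar_red, jar_yellow, jar_blue's own z axis and vertical below 0.2 rad); the robot touches nothing.
It fails at once if a selector key of another colour than the jar on the pan is pushed in (over 3 mm) ((horizontal distance between jar_red and pan above 0.06 m and value of joint key_red above 0.003 m) or (horizontal distance between jar_yellow and pan above 0.06 m and value of joint key_yellow above 0.003 m) or (horizontal distance between jar_blue and pan above 0.06 m and value of joint key_blue above 0.003 m)).
It fails at once if a selector key is pushed in while the power is off (value of joint power below 0.2 rad and value of joint any of key_red, key_yellow, key_blue above 0.003 m).
It fails at once if the print key is pressed before the right selector key is in (value of joint print above 0.003 m and not ((horizontal distance between jar_red and pan below 0.06 m and value of joint key_red above 0.005 m) or (horizontal distance between jar_yellow and pan below 0.06 m and value of joint key_yellow above 0.005 m) or (horizontal distance between jar_blue and pan below 0.06 m and value of joint key_blue above 0.005 m))).
It fails at once if a jar is lifted, shoved over 15 mm or tipped (distance of any of jar_red, jar_yellow, jar_blue from where it was at the start of the episode above 0.015 m or angle between any of jar_red, jar_yellow, jar_blue's own z axis and vertical above 0.3 rad).
It fails at once if another loose thing is lifted or moved over 25 mm (distance of any of scoop, tin, lolly_pot, gift_box from where it was at the start of the episode above 0.025 m).
It also fails if it takes over 40 s, if anything falls off the work surface, if the arm or the gripper's body presses on something with over 40 N, if the wrist force passes 120 N, or if a joint passes its speed limit or range.

ROBOT

A 6-joint arm with a two-finger parallel gripper is mounted at the origin on the work surface. World frame = base frame: x ahead of the robot, y to its left, z up, the work surface at z = 0. Lengths are in m, angles in degrees, forces in N, time in s.
With the tool pointing down it reaches from about 0.4 to 0.825 m from the base axis. Payload 7 kg.
Tool frame: the origin (TCP) lies at the very end of the fingers, on their centre line; the grasp point (between the pads) lies 19 mm behind it; z points along the fingers, y is the line along which they close (so a half turn about z gives the same grasp; the last joint's range is limited). The gripper opens to 88 mm and grips with 3 to 60 N. Pads are 19 mm wide; open, the fingers measure 130 mm over their backs; the gripper's body (78 mm by 193 mm) begins 47 mm behind the grasp point.
Start: joints at [89.96, 20.546, 0.682, 0, -70.136, -16.507], TCP at [0.192, 0.647, 0.227] pointing down, gripper open.
Joint ranges: [-176.03, 176.03], [-82.01, 121.73], [-58.28, 71.71], [-173.87, 95.51], [-174.79, -0.11], [-173.66, 173.66]. Speed limits (degrees/s): [136.94, 136.94, 172.46, 180, 180, 180].

INTERFACE

Orientations are given as a 3x3 rotation matrix whose columns are the frame's x, y, z axes.
In Python, from rig import observe, cams, job_done gives the robot as it stands.
- The arm moves only by the tool carry_out, never from a script. Its argument "targets" is a list of rows, each an object of numbers: "tx", "ty", "tz": the shift along the tool's x, y, z in m; "roll": the turn about the tool's z in degrees; "grip": the gripper command: -1 is shut, 1 is fully open, values between are in proportion. In form: [{"tx": .., "ty": .., "tz": .., "roll": .., "grip": ..}, ...]. A call has 1 to 8 rows; each row shifts and turns the commanded pose from where the row before left it, along the tool's axes as they then stand; what a row does not reach is not made up. A row lasts 1/10 s, in which the tool goes at most 50 mm and 8.59 degrees, less where a joint would pass 70% of its speed; a pose out of reach is approached as far as the arm can. A call with a gripper value outside its range is refused whole. The fingers move at their own pace and stop on an object; "newtons" is the grip in N (left out, the last holds). Time passes only in rows, so rows that do not move let the fingers close. It gives the time, the measured TCP pose, the force, the opening and the grip force at its end, in the units of the state.
- observe(): the state, without advancing time (a new reading comes with each control period).
- cams.get_image(name): name is "scene" or "top"; returns a dict with "image" (384x512x3 uint8, blue, green, red), "range_z" (384x512 float32, m along the optical axis (not along the pixel's ray), 0 where there is no reading), "mtx" (3x3 intrinsics, pixels), "R" (3x3) and "t" (3): a world point X has camera coordinates R X + t. Camera axes: x right, y down, z forward; pixel columns grow to the right and rows downward; lengths in m; the calibration is good to about 2 mm. A picture is of the moment at which its call begins.
- job_done(): hands the job in; it is judged then, once.
The state is a dict: "clock": time; "joints": joint angles; "joint_velocities": joint speeds; "joint_torque": joint torques, N m; "eef_pos": TCP position; "ee_rot": TCP orientation; "wrist_force": force on the tool from outside, world axes, zero at the start; "torque": the same for the moment, N m; "gripper_width": opening from 0.0 (shut) to 1.0 (fully open); "grasp_force": force on a finger pad.
Only numpy, scipy, OpenCV 4.12 (cv2) and the standard library are available. Lean on these libraries where they do the work, as an engineer would, in place of code of your own. Each camera call takes 0.05 s, during which the arm holds its last target. There are 200 camera calls.

## Working session

There is one attempt and no reset: what is moved stays moved. The work goes in short steps, Python scripts to look and compute and a tool call to move; the robot and the scene stay as the last step left them, time stands still between calls to the robot, and variables do not carry over. Pictures are saved under pics/ and viewed, at most 10 in all, crops included, and the job is handed in when it is done.

Besides the shell and the picture viewer there is one more tool, called after ">>>" as name(argument=value, ...) on one line, values as JSON. carry_out: Moves the arm, as the interface text tells. Its arguments: {"type":"object","properties":{"targets":{"type":"array","items":{"type":"object","properties":{"tx":{"type":"number"},"ty":{"type":"number"},"tz":{"type":"number"},"roll":{"type":"number"},"grip":{"type":"number"}}}},"newtons":{"type":"number"}},"required":["targets"]}

```bash
mkdir -p pics
python3 - <<'E'
from rig import observe,cams
import cv2,numpy as np
for n in("scene","top"):
    d=cams.get_image(n); np.savez(n+'.npz',**d); cv2.imwrite(f'pics/{n}.png',d["image"])
s=observe(); print(s["clock"],s["eef_pos"],np.round(s["ee_rot"],3),s["gripper_width"],s["wrist_force"])
E
```

```text
0.1 [0.19214902 0.64661707 0.22570704] [[ 0.959 -0.285 -0.   ]
 [-0.285 -0.959 -0.001]
 [ 0.     0.001 -1.   ]] 0.9963332266513926 [-0.1000876   0.19778734 -0.64416339]
```

View pics/scene.png

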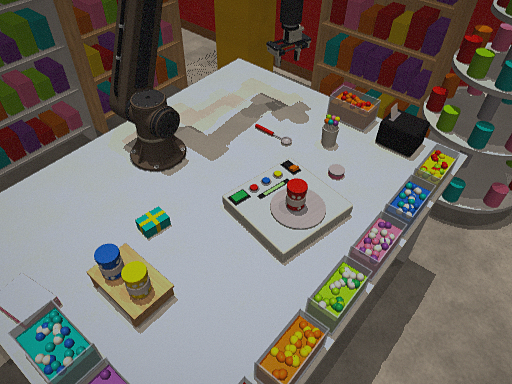

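View pics/top.png

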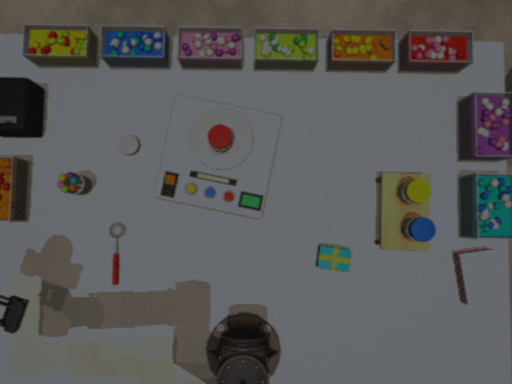

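The red-lidded jar is on the pan, at about (220,138) in the top view. In the same view the rocker is at (170,185), the yellow key at (191,188), blue at (210,193), red at (229,197) and the print key at (251,201). I'll look at an enlarged crop.

```bash
cat > h.py <<'E'
import numpy as np,cv2
def load(n): return dict(np.load(n+'.npz'))
def at_z(d,u,v,z):
    r=d["R"].T@np.linalg.inv(d["mtx"])@[u,v,1]; c=-d["R"].T@d["t"]
    return c+r*(z-c[2])/r[2]
def at_depth(d,u,v):
    z=np.median(d["range_z"][int(v)-1:int(v)+2,int(u)-1:int(u)+2])
    return d["R"].T@(np.linalg.inv(d["mtx"])@[u,v,1]*z-d["t"])
E
python3 - <<'E'
from h import *
d=load('top'); s=load('scene')
cv2.imwrite('pics/topc.png',cv2.convertScaleAbs(cv2.resize(d["image"][165:220,150:280],None,fx=6,fy=6,interpolation=cv2.INTER_CUBIC),alpha=1.6))
for n,u,v,z in(("rock",170,185,.07),("y",191,188,.072),("b",210,193,.072),("r",229,197,.072),("p",251,201,.071),("jar",220,133,.17),("pan",222,138,.07)):
    print(n,np.round(at_z(d,u,v,z),4),np.round(at_depth(d,u,v),4))
E
```

```text
rock [0.5209 0.2342 0.07  ] [0.521  0.2347 0.0676]
y [0.5124 0.1682 0.072 ] [0.5124 0.1683 0.0712]
b [0.4977 0.1087 0.072 ] [0.4978 0.1088 0.071 ]
r [0.4862 0.0493 0.072 ] [0.4862 0.0493 0.0722]
p [ 0.4748 -0.0194  0.071 ] [ 0.4749 -0.0194  0.0703]
jar [0.6678 0.0751 0.17  ] [0.6673 0.0749 0.1724]
pan [0.6717 0.0748 0.07  ] [0.653  0.0689 0.1704]
```

View pics/topc.png

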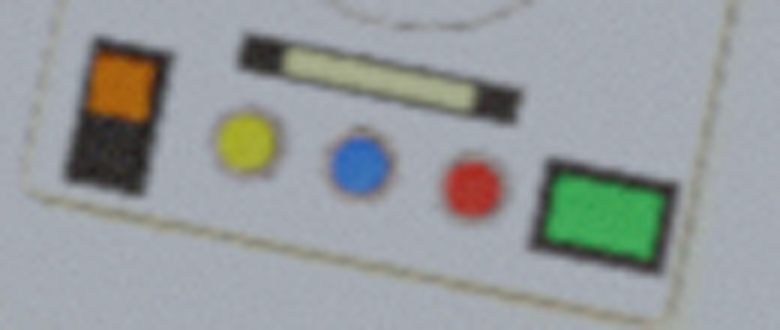

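```bash
cat >> h.py <<'E'
def fit():
    d=load('top')
    P=[(247,142,.072,60),(360,166,.072,0),(473,189,.072,-60),(605,216,.071,-130)]
    W=np.array([at_z(d,150+(u+.5)/6-.5,165+(v+.5)/6-.5,z)[:2] for u,v,z,_ in P])
    L=np.array([[-.12,y/1e3] for *_,y in P])
    a=W-W.mean(0); b=L-L.mean(0)
    th=np.arctan2((b[:,0]*a[:,1]-b[:,1]*a[:,0]).sum(),(a*b).sum())
    R=np.array([[np.cos(th),-np.sin(th)],[np.sin(th),np.cos(th)]]); o=W.mean(0)-R@L.mean(0)
    return R,o,th,W-(L@R.T+o)
def w(x,y): R,o,*_=fit(); return R@[x,y]+o
E
python3 - <<'E'
from h import *
from rig import observe
R,o,th,res=fit(); print(np.degrees(th),o,np.round(res*1e3,1))
d=load('top')
print('orange seen',at_z(d,150+124.5/6-.5,165+87.5/6-.5,.074), 'model',w(-.105,.13))
s=observe(); T=s["ee_rot"]; p=s["eef_pos"]
yaw=np.degrees(np.arctan2(T[1,0],T[0,0])); print('roll',yaw-np.degrees(th))
for n,x,y in(("power",-.1,.13),("red",-.12,-.06),("print",-.12,-.13)):
    g=w(x,y); print(n,g,'tool shift now',T.T@[g[0]-p[0],g[1]-p[1],0])
E
```

```text
-10.750287165634097 [0.61812657 0.08771289] [[ 0.2 -0.1]
 [-0.2 -0. ]
 [-0.   0. ]
 [ 0.1  0.1]]
orange seen [0.53904781 0.23326615 0.074     ] model [0.53921815 0.23501686]
roll -5.80224220976188
power [0.54413039 0.23408422] tool shift now [0.45492314 0.29515915 0.00050518]
red [0.4890409 0.0511494] tool shift now [0.4542337  0.48620742 0.00078983]
print [ 0.47598387 -0.01762207] tool shift now [0.46131037 0.55584872 0.00089464]
```

The key fit is good to 0.2 mm, and the orange centre agrees to 2 mm. I'll shut the gripper, turn it into line with the scale and move towards the rocker.

>>> carry_out(targets=[{"roll": -5.8,"grip": -1},{"tx": 0.035,"ty": 0.028,"grip": -1},{"tx": 0.035,"ty": 0.028,"grip": -1},{"tx": 0.035,"ty": 0.028,"grip": -1},{"tx": 0.035,"ty": 0.028,"grip": -1},{"tx": 0.035,"ty": 0.028,"grip": -1},{"tx": 0.035,"ty": 0.028,"grip": -1},{"tx": 0.035,"ty": 0.028,"grip": -1}], newtons=10)

```text
$.targets[0]: bad value
```

>>> carry_out(targets=[{"tx": 0.035,"ty": 0.028,"grip": -1},{"tx": 0.035,"ty": 0.028,"grip": -1},{"tx": 0.035,"ty": 0.028,"grip": -1},{"tx": 0.035,"ty": 0.028,"grip": -1},{"tx": 0.035,"ty": 0.028,"grip": -1},{"tx": 0,"ty": 0,"grip": -1},{"tx": 0,"ty": 0,"grip": -1}])

```text
$.targets[0]: bad value
```

```bash
cat >> h.py <<'E'
def shift(x,y,z):
    from rig import observe
    s=observe(); T=s["ee_rot"]; p=s["eef_pos"]; th=fit()[2]
    print('clock',s["clock"],'pos',np.round(p,4),'F',np.round(s["wrist_force"],2),'w',s["gripper_width"],'roll',np.degrees(np.arctan2(T[1,0],T[0,0])-th))
    print('tool shift',np.round(T.T@(np.r_[w(x,y),z]-p),4))
E
python3 -c "
from h import *
shift(-.1,.13,.1)"
```

```text
clock 0.1 pos [0.1921 0.6466 0.2257] F [-0.1   0.2  -0.64] w 0.9963332266513926 roll -5.802242209761882
tool shift [0.4549 0.295  0.1262]
```

Both calls were refused and nothing moved. Probably every field is required, so I'll fill them all in.

>>> carry_out(targets=[{"tx": 0,"ty": 0,"tz": 0,"roll": -5.8,"grip": -1},{"tx": 0.035,"ty": 0.028,"tz": 0,"roll": 0,"grip": -1},{"tx": 0.035,"ty": 0.028,"tz": 0,"roll": 0,"grip": -1},{"tx": 0.035,"ty": 0.028,"tz": 0,"roll": 0,"grip": -1},{"tx": 0.035,"ty": 0.028,"tz": 0,"roll": 0,"grip": -1},{"tx": 0.035,"ty": 0.028,"tz": 0,"roll": 0,"grip": -1},{"tx": 0.035,"ty": 0.028,"tz": 0,"roll": 0,"grip": -1},{"tx": 0.035,"ty": 0.028,"tz": 0,"roll": 0,"grip": -1}], newtons=10)

```text
clock: 0.9
eef_pos: [0.3971, 0.4071, 0.2264]
ee_rot: [[0.983, -0.186, -0.0], [-0.186, -0.983, -0.0], [-0.0, 0.0, -1.0]]
wrist_force: [0.8, -0.0, 0.9]
gripper_width: 0.33
grasp_force: 0.0
```

>>> carry_out(targets=[{"tx": 0.035,"ty": 0.028,"tz": 0,"roll": 0,"grip": -1},{"tx": 0.035,"ty": 0.028,"tz": 0,"roll": 0,"grip": -1},{"tx": 0.035,"ty": 0.028,"tz": 0.02,"roll": 0,"grip": -1},{"tx": 0.035,"ty": 0.028,"tz": 0.03,"roll": 0,"grip": -1},{"tx": 0.035,"ty": 0.028,"tz": 0.03,"roll": 0,"grip": -1},{"tx": 0,"ty": 0,"tz": 0.03,"roll": 0,"grip": -1},{"tx": 0,"ty": 0,"tz": 0,"roll": 0,"grip": -1},{"tx": 0,"ty": 0,"tz": 0,"roll": 0,"grip": -1}])

```text
clock: 1.7
eef_pos: [0.5379, 0.2435, 0.121]
ee_rot: [[0.982, -0.186, -0.001], [-0.186, -0.982, -0.001], [-0.001, 0.001, -1.0]]
wrist_force: [0.0, 0.3, 0.4]
gripper_width: 0.007
grasp_force: 0.0
```

Run:
```python
from h import *
shift(-.1,.13,.1)
from rig import cams
d=cams.get_image("scene"); cv2.imwrite('pics/s2.png',cv2.resize(d["image"][130:260,200:370],None,fx=4.5,fy=4.5,interpolation=cv2.INTER_CUBIC))
```

```text
clock 1.7 pos [0.5379 0.2435 0.121 ] F [0.01 0.32 0.41] w 0.007119753327597124 roll 0.011307340457358815
tool shift [0.0079 0.008  0.021 ]
```

View pics/s2.png

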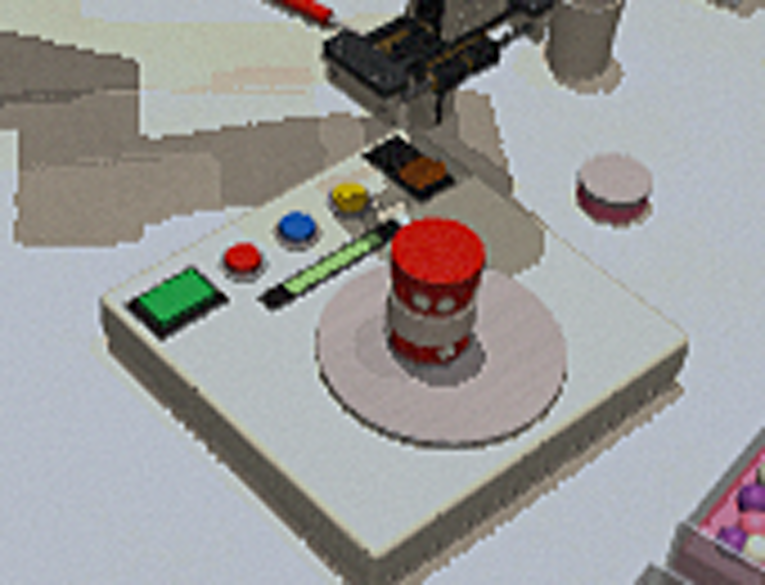

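The shut fingers are over the rocker at about (430,120) in the crop, and the jar has not moved. I'll shift 8 mm each way and go down, slowly at the end.

>>> carry_out(targets=[{"tx": 0.008,"ty": 0.008,"tz": 0,"roll": 0,"grip": -1},{"tx": 0,"ty": 0,"tz": 0.02,"roll": 0,"grip": -1},{"tx": 0,"ty": 0,"tz": 0.015,"roll": 0,"grip": -1},{"tx": 0,"ty": 0,"tz": 0.005,"roll": 0,"grip": -1},{"tx": 0,"ty": 0,"tz": 0.005,"roll": 0,"grip": -1},{"tx": 0,"ty": 0,"tz": 0.004,"roll": 0,"grip": -1},{"tx": 0,"ty": 0,"tz": 0.002,"roll": 0,"grip": -1},{"tx": 0,"ty": 0,"tz": 0,"roll": 0,"grip": -1}])

```text
clock: 2.55
eef_pos: [0.5448, 0.2347, 0.0704]
ee_rot: [[0.983, -0.186, 0.001], [-0.186, -0.983, 0.001], [0.001, -0.001, -1.0]]
wrist_force: [1.5, -0.7, 2.7]
gripper_width: 0.004
grasp_force: 0.7
```

Run:
```python
from h import *
shift(-.1,.13,.068)
```

```text
clock 2.55 pos [0.5448 0.2347 0.0704] F [ 1.5  -0.65  2.71] w 0.004290941355743505 roll 0.01770643663144235
tool shift [-0.0005  0.0007  0.0024]
```

>>> carry_out(targets=[{"tx": 0,"ty": 0,"tz": 0.002,"roll": 0,"grip": -1},{"tx": 0,"ty": 0,"tz": 0.001,"roll": 0,"grip": -1},{"tx": 0,"ty": 0,"tz": 0,"roll": 0,"grip": -1},{"tx": 0,"ty": 0,"tz": 0,"roll": 0,"grip": -1}])

```text
clock: 2.95
eef_pos: [0.5449, 0.2347, 0.0683]
ee_rot: [[0.983, -0.186, 0.002], [-0.186, -0.983, 0.001], [0.001, -0.001, -1.0]]
wrist_force: [-1.0, 0.3, 10.0]
gripper_width: 0.004
grasp_force: 5.0
```

The force has risen to 10 N at z = 0.068, so the rocker is at its stop. I'll press 1 mm more, lift, and move across to the red key.

>>> carry_out(targets=[{"tx": 0,"ty": 0,"tz": 0.001,"roll": 0,"grip": -1},{"tx": 0,"ty": 0,"tz": 0,"roll": 0,"grip": -1},{"tx": 0,"ty": 0,"tz": -0.03,"roll": 0,"grip": -1},{"tx": 0,"ty": 0,"tz": -0.03,"roll": 0,"grip": -1},{"tx": -0.01,"ty": 0.045,"tz": 0,"roll": 0,"grip": -1},{"tx": -0.01,"ty": 0.045,"tz": 0,"roll": 0,"grip": -1},{"tx": 0,"ty": 0.05,"tz": 0,"roll": 0,"grip": -1},{"tx": 0,"ty": 0.05,"tz": 0,"roll": 0,"grip": -1}])

```text
clock: 3.75
eef_pos: [0.4877, 0.0498, 0.1258]
ee_rot: [[0.983, -0.185, -0.001], [-0.185, -0.983, 0.0], [-0.001, 0.0, -1.0]]
wrist_force: [1.6, 0.1, 0.4]
gripper_width: 0.008
grasp_force: 0.0
```

>>> carry_out(targets=[{"tx": 0,"ty": 0,"tz": 0,"roll": 0,"grip": -1},{"tx": 0,"ty": 0,"tz": 0,"roll": 0,"grip": -1}])

```text
clock: 3.95
eef_pos: [0.4887, 0.0501, 0.126]
ee_rot: [[0.982, -0.189, -0.0], [-0.189, -0.982, 0.0], [-0.0, -0.0, -1.0]]
wrist_force: [0.4, 1.3, -0.0]
gripper_width: 0.006
grasp_force: 0.0
```

Run:
```python
from h import *
shift(-.12,-.06,.072)
from rig import cams
d=cams.get_image("scene"); cv2.imwrite('pics/s3.png',cv2.resize(d["image"][130:230,215:335],None,fx=6,fy=6,interpolation=cv2.INTER_CUBIC))
```

```text
clock 3.95 pos [0.4887 0.0501 0.126 ] F [ 0.38  1.26 -0.  ] w 0.005547247350077078 roll -0.13498237887260028
tool shift [ 0.0002 -0.0011  0.054 ]
```

View pics/s3.png

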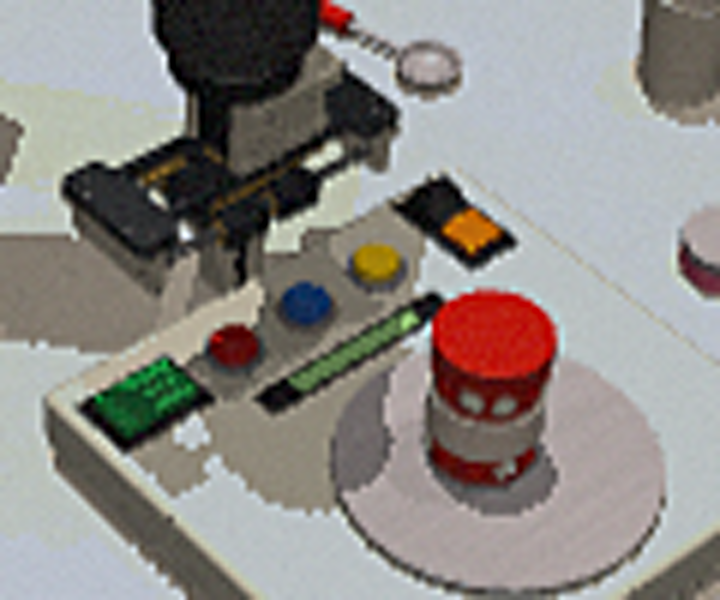

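The orange half of the rocker, at (478,230) in the crop, now lies level with the black half raised, so the scale is on. The fingers are over the red key at (233,345). I'll press down.

>>> carry_out(targets=[{"tx": 0,"ty": -0.001,"tz": 0.03,"roll": 0,"grip": -1},{"tx": 0,"ty": 0,"tz": 0.02,"roll": 0,"grip": -1},{"tx": 0,"ty": 0,"tz": 0.004,"roll": 0,"grip": -1},{"tx": 0,"ty": 0,"tz": 0.003,"roll": 0,"grip": -1},{"tx": 0,"ty": 0,"tz": 0.003,"roll": 0,"grip": -1},{"tx": 0,"ty": 0,"tz": 0.002,"roll": 0,"grip": -1},{"tx": 0,"ty": 0,"tz": 0,"roll": 0,"grip": -1},{"tx": 0,"ty": 0,"tz": 0,"roll": 0,"grip": -1}])

```text
clock: 4.8
eef_pos: [0.4899, 0.0524, 0.0644]
ee_rot: [[0.982, -0.186, 0.001], [-0.186, -0.982, 0.0], [0.001, -0.001, -1.0]]
wrist_force: [0.1, 0.1, 0.2]
gripper_width: 0.005
grasp_force: 0.0
```

>>> carry_out(targets=[{"tx": 0,"ty": 0,"tz": 0.001,"roll": 0,"grip": -1},{"tx": 0,"ty": 0,"tz": 0.001,"roll": 0,"grip": -1},{"tx": 0,"ty": 0,"tz": 0,"roll": 0,"grip": -1}])

```text
clock: 5.1
eef_pos: [0.49, 0.0524, 0.0638]
ee_rot: [[0.983, -0.186, 0.002], [-0.186, -0.983, 0.0], [0.001, -0.001, -1.0]]
wrist_force: [-7.7, 2.0, 19.8]
gripper_width: 0.01
grasp_force: 9.9
```

The key is against its stop: about 20 N at z = 0.064. I'll lift and move over the print key.

>>> carry_out(targets=[{"tx": 0,"ty": 0,"tz": -0.03,"roll": 0,"grip": -1},{"tx": 0,"ty": 0,"tz": -0.02,"roll": 0,"grip": -1},{"tx": 0,"ty": 0.035,"tz": 0,"roll": 0,"grip": -1},{"tx": 0,"ty": 0.035,"tz": 0,"roll": 0,"grip": -1},{"tx": 0,"ty": 0,"tz": 0,"roll": 0,"grip": -1},{"tx": 0,"ty": 0,"tz": 0,"roll": 0,"grip": -1}])

```text
clock: 5.7
eef_pos: [0.4765, -0.0171, 0.1122]
ee_rot: [[0.982, -0.188, 0.001], [-0.188, -0.982, 0.0], [0.001, -0.0, -1.0]]
wrist_force: [-0.1, -0.1, 0.3]
gripper_width: 0.006
grasp_force: 0.0
```

Run:
```python
from h import *
shift(-.12,-.13,.071)
from rig import cams
d=cams.get_image("scene"); cv2.imwrite('pics/s4.png',cv2.resize(d["image"][130:230,215:335],None,fx=6,fy=6,interpolation=cv2.INTER_CUBIC))
```

```text
clock 5.7 pos [ 0.4765 -0.0171  0.1122] F [-0.08 -0.1   0.27] w 0.005543695965911685 roll -0.09287738829023029
tool shift [-0.0004  0.0006  0.0412]
```

View pics/s4.png

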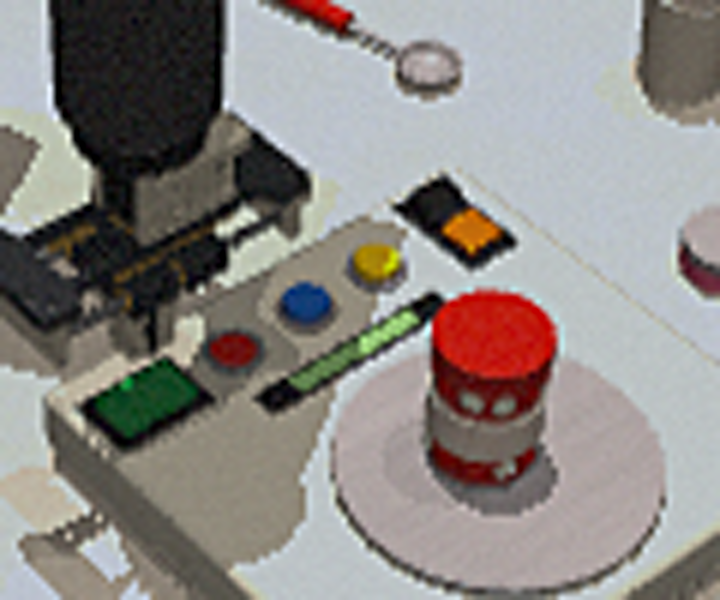

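The red key, at (233,350), is now sunk flush in its frame. The blue and yellow keys still stand out, and the rocker is on. Next is the print key: 41 mm down to contact and 47 mm to the bottom.

>>> carry_out(targets=[{"tx": 0,"ty": 0,"tz": 0.025,"roll": 0,"grip": -1},{"tx": 0,"ty": 0,"tz": 0.014,"roll": 0,"grip": -1},{"tx": 0,"ty": 0,"tz": 0.004,"roll": 0,"grip": -1},{"tx": 0,"ty": 0,"tz": 0.003,"roll": 0,"grip": -1},{"tx": 0,"ty": 0,"tz": 0.002,"roll": 0,"grip": -1},{"tx": 0,"ty": 0,"tz": 0.001,"roll": 0,"grip": -1},{"tx": 0,"ty": 0,"tz": 0,"roll": 0,"grip": -1},{"tx": 0,"ty": 0,"tz": 0,"roll": 0,"grip": -1}])

```text
clock: 6.55
eef_pos: [0.4764, -0.0161, 0.0649]
ee_rot: [[0.983, -0.186, 0.001], [-0.186, -0.983, 0.0], [0.001, -0.0, -1.0]]
wrist_force: [-9.5, 3.0, 19.9]
gripper_width: 0.009
grasp_force: 10.6
```

The print key is at the bottom: z = 0.065 with 20 N. I'll hold for a moment, then lift clear.

>>> carry_out(targets=[{"tx": 0,"ty": 0,"tz": 0,"roll": 0,"grip": -1},{"tx": 0,"ty": 0,"tz": -0.03,"roll": 0,"grip": -1},{"tx": 0,"ty": 0,"tz": -0.05,"roll": 0,"grip": -1},{"tx": 0,"ty": 0,"tz": -0.04,"roll": 0,"grip": -1},{"tx": -0.03,"ty": 0,"tz": 0,"roll": 0,"grip": -1},{"tx": 0,"ty": 0,"tz": 0,"roll": 0,"grip": -1},{"tx": 0,"ty": 0,"tz": 0,"roll": 0,"grip": -1}])

```text
clock: 7.25
eef_pos: [0.447, -0.0106, 0.1838]
ee_rot: [[0.983, -0.186, 0.002], [-0.186, -0.983, 0.001], [0.002, -0.001, -1.0]]
wrist_force: [0.0, 0.3, -0.9]
gripper_width: 0.006
grasp_force: 0.0
```

Run:
```python
from h import *
from rig import cams
d=cams.get_image("scene"); cv2.imwrite('pics/s5.png',cv2.resize(d["image"][110:260,200:370],None,fx=4,fy=4,interpolation=cv2.INTER_CUBIC))
shift(-.12,-.13,.071)
```

```text
clock 7.3 pos [ 0.4473 -0.0107  0.1834] F [-0.12  0.13  0.04] w 0.007707699234181108 roll 0.04803591009206887
tool shift [0.0294 0.0015 0.1124]
```

View pics/s5.png

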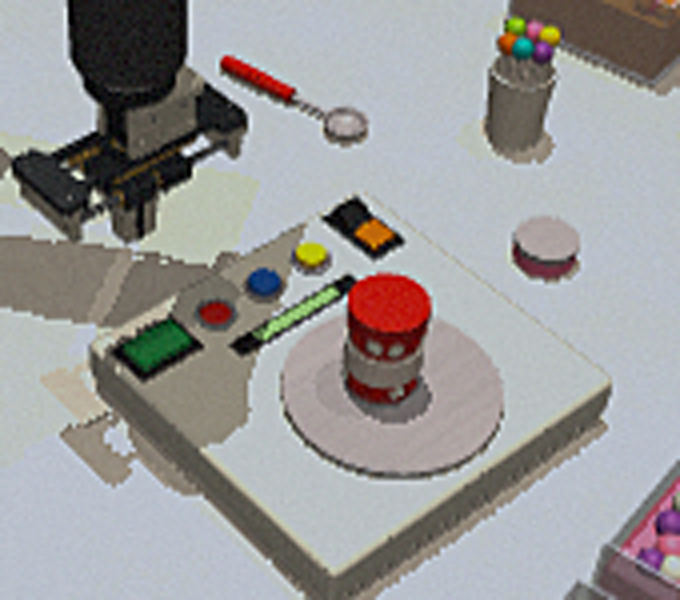

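The rocker at (370,230) is on, the red key at (215,313) is in, and blue and yellow are out. The print key at (158,347) is up, the jar hasn't moved and the arm is clear, so I'm handing in.

```bash
python3 -c "
from rig import job_done
print(job_done())"
```

```text
the job is handed in; nothing more can be done
None
```

I switched the scale on, pushed the red selector key in to match the red-lidded jar on the pan, pressed and released the print key, and handed the job in at about 7.3 s; no verdict came back.

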